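# Open the child-safe drawer by its concealed catch

### The arm

A 7-joint arm with a two-finger parallel gripper is mounted at the origin on a cart in front of the work surface, level with it; the furniture and walls round the work are solid. World frame = base frame: x ahead of the robot, y to its left, z up, the work surface at z = 0. Lengths are in mm, angles in rad, forces in N, time in s.
With the tool pointing down it reaches from about 350 to 900 mm from the base axis. Payload 8.1 kg.
Tool frame: the origin (TCP) lies midway between the tips of the shut fingers; the grasp point (between the pads) lies 19 mm behind it (bot.grasp_offset is the z of the grasp point in the tool frame, in mm); z points along the fingers, y is the direction in which the jaws open and shut (so a half turn about z gives the same grasp; the last joint's range is limited). The gripper opens to 92 mm and grips with 3 to 60 N. Pads are 19 mm wide; open, the fingers measure 130 mm over their backs; the gripper's body (75 mm by 190 mm) begins 47 mm behind the grasp point.
Start: joints at [-1.333, 0.434, 0.025, 1.573, -0.012, 1.134, -0.075], TCP at [208.928, 589.059, 226.742] pointing down, gripper open.
Joint ranges: [-2.62, 2.62], [-0.44, 2.09], [-1.27, 1.32], [0.08, 2.57], [-1.32, 4.46], [0.12, 2], [-2.74, 2.74]. Speed limits (rad/s): [2.22, 2.22, 3.01, 3.01, 3.14, 3.14, 3.14].

### API

Orientations are given as [roll, pitch, yaw] about the fixed x, y, z axes, in that order (R = Rz(yaw) Ry(pitch) Rx(roll)).
In Python, from station import bot, imaging, job gives the robot as it stands.
- The arm moves only by the shell command python3 -m inch 'ROWS' [FORCE]. ROWS is JSON, a list of rows, each an object with "travel": the shift along the tool's x, y, z in m, a list of three; "turn": the turn, a rotation vector about the tool's x, y, z in degrees, a list of three; "grip": the closure, from -1 (fully open) to 1 (shut), so that 0 is half open. A call has 1 to 10 rows; each row shifts and turns the pose as measured when the row begins, along the tool's axes as they then stand; what a row does not reach is not made up. A row lasts 1/10 s, in which the tool goes at most 50 mm and 8.59 degrees, less where a joint would pass 70% of its speed; a pose out of reach is approached as far as the arm can. A call is refused whole if a number of a shift passes 0.05 or a number of a turn 8.59, either way. A call with a gripper value outside its range is refused whole. The fingers move at their own pace and stop on an object; FORCE is the grip in N (left out, the last holds). Time passes only in rows, so rows that do not move let the fingers close. It gives the time, the measured TCP pose, the force and the opening at its end, in the units of the state.
- bot.observe(): the state, without advancing time (a new reading comes with each control period).
- imaging.snapshot(name): name is "scene" or "top" or "wrist"; returns a dict with "color" (400x640x3 uint8, red, green, blue), "depth" (400x640 float32, mm along the optical axis (not along the pixel's ray), 0 where there is no reading), "fx", "fy", "cx", "cy" (pixels), "R" (3x3) and "t" (3): a world point X has camera coordinates R X + t. Camera axes: x right, y down, z forward; pixel columns grow to the right and rows downward; lengths in mm; the calibration is good to about 2 mm. The wrist camera is an equidistant fisheye: a pixel r from the principal point sees the ray r / f radians off the axis. A picture is of the moment at which its call begins.
- job.close_job(): hands the job in, once; it reports no verdict.
The state is a dict: "clock": time; "joint_positions": joint angles; "dq": joint speeds; "tau": joint torques, N m; "eef_pos": TCP position; "tool_rot": TCP orientation; "force": force on the tool from outside, world axes, zero at the start; "ft_torque": the same for the moment, N m; "gripper_width": finger opening in mm.
Only numpy, scipy, OpenCV 4.12 (cv2) and the standard library are available. Lean on these libraries where they do the work, as an engineer would, in place of code of your own. Each camera call takes 0.05 s, during which the arm holds its last target.

### The job

The low wooden chest is the child-safe one: feel along the inlaid strip on its top for the flush catch plate, press it until the drawer springs ajar, then hook a fingertip behind the drawer front and pull the drawer fully open. Use the fingertips only: do not pinch the drawer front, do not touch the things in the drawer, and leave the timer, the jigger and the shaker where they stand.

Things in the scene. Friction and masses are not known exactly. Their poses are not given: they have to be found in the camera images.
- chest: Low plain wooden chest with one handleless drawer, screwed to the worktop: 380 mm wide (its y), 200 mm deep (its x), 84 mm high, drawer front towards the robot. Origin: centre of its underside; x to its back, y along its width, z up. A flat panel strip of the same wood is inlaid in its top, nearer the front; the rest of the top is solid.
- strip_mid (a point): Middle of the inlaid strip, on its surface, 81 mm above the worktop (frame round it: 84 mm); axes as the chest's. The strip is 176 mm long (y), 56 mm wide (x), rigid. In it, centred across its width, lies the catch plate, its centre anywhere from y = -50 to +50 mm from here: 68 mm long (y), 40 mm wide, same wood, top 2 mm lower than the strip, hairline gap round it.
- catch (a joint): Travel of the catch plate in m: 0 at rest, 0.006 pressed straight down as far as it goes. It takes about 2 N to start and 6 N to the end. Past about 4 mm the bolt inside clears and a spring plunger pushes the drawer out. The plate springs back when let go.
- drawer (a joint): Travel of the drawer in m: 0 shut and bolted, 0.05 to 0.06 where the plunger leaves it once the catch was pressed, 0.115 against its stop. It slides towards the chest's -x with some 3 N and stays where it is left.
- front_back (a point): Middle of the back face of the drawer front's lining, 60 mm above the worktop; axes as the chest's. The front is a wooden outer board (380 mm wide, 11 mm thick, top edge 84 mm high, level with the chest's top) with a plywood lining behind it (348 mm wide, 6 mm thick, top edge 77 mm high), whose back face a fingertip can hook. Moves with the drawer.
- front_top (a point): 24 mm above front_back. With the drawer shut the lining's back meets the chest's carcass, 100 mm in front of the chest's origin. Sprung out, the gap between carcass and lining is open from above and as wide as the drawer's travel; the drawer's floor is 15 mm above the worktop, the things on it reach no higher than 35 mm.
- scissors: Scissors with blue handles, 199 x 87 x 9 mm, lying in the drawer. Origin at its underside.
- matchbox: Small matchbox, 37 x 56 x 16 mm, lying in the drawer. Origin within it.
- bottle_opener: Flat brass bottle opener, 142 x 38 x 8 mm, lying in the drawer. Origin at its underside.
- kitchen_timer: Round kitchen timer, 69 mm across, 42 mm high, standing on the rear left part of the chest's top, behind the strip. Origin: centre of its underside.
- jigger: Brass two-ended spirit measure, 47 mm across, 100 mm high, on the worktop left of the chest. Origin: centre of its underside.
- shaker: Steel cocktail shaker, 86 mm across, 216 mm high, on the worktop left of the chest. Origin: centre of its underside.

How it is judged:
By the outcome, as a careful person would: the job done as asked, in the order asked, and still so for the second after the job is handed in, with the robot touching nothing.
It also fails if it takes over 48 s, if anything falls off the work surface, if the arm or the gripper's body presses on something with over 40 N, if the wrist force passes 120 N, or if a joint passes its speed limit or range.

## Working session

There is one attempt and no reset: what is moved stays moved. The work goes in short steps, Python scripts to look and compute and a shell command to move; the robot and the scene stay as the last step left them, time stands still between calls to the robot, and variables do not carry over. Pictures are saved under pics/ and viewed, and the job is handed in when it is done.

```bash
ls; mkdir -p pics; python3 - <<'E'
from station import bot, imaging
import cv2,numpy as np
print(bot.observe())
for n in ("scene","top"):
    s=imaging.snapshot(n)
    np.savez('pics/%s0.npz'%n,**s)
    cv2.imwrite('pics/%s0.png'%n,s['color'][:,:,::-1])
    print(n,s['fx'],s['fy'],s['cx'],s['cy'],s['R'],s['t'])
E
```

```text
pics
{'clock': 0.0, 'joint_positions': array([-1.33259775,  0.43521395,  0.02495049,  1.57410415, -0.01159001,
        1.13400231, -0.07505666]), 'dq': array([-5.80079568e-05, -3.65842152e-04,  1.11258950e-03, -6.61125582e-05,
        7.17923372e-04, -1.70376757e-03, -4.36200440e-04]), 'tau': array([ 3.56133150e-04, -6.67865467e+01,  9.85179283e-01, -3.14469445e+01,
       -6.05366053e-02,  4.32965707e-02,  1.45426866e-04]), 'eef_pos': array([208.77203868, 588.55030948, 225.94760252]), 'tool_rot': array([-3.14001611e+00,  1.42920832e-04,  2.80079227e+00]), 'force': array([-0.81848344, -0.33892987,  0.62340358]), 'ft_torque': array([ 0.06696056, -0.01704018, -0.02017977]), 'gripper_width': 91.559841972254}
scene 417.3939953989385 417.3939953989385 320.9818335299262 202.34074579948702 [[ 0.63053618 -0.77613791  0.00583702]
 [-0.55581886 -0.45677205 -0.69456799]
 [ 0.54174673  0.43470592 -0.71940339]] [-225.48478783  470.45464336  620.77374318]
top 363.75965812500533 363.75965812500533 319.4796601474364 201.14688137744795 [[-0.02093096 -0.99966098  0.01548588]
 [-0.99128661  0.01873583 -0.13038337]
 [ 0.13004903 -0.01807999 -0.99134271]] [167.52620636 591.27230949 920.62979372]
```

View pics/scene0.png

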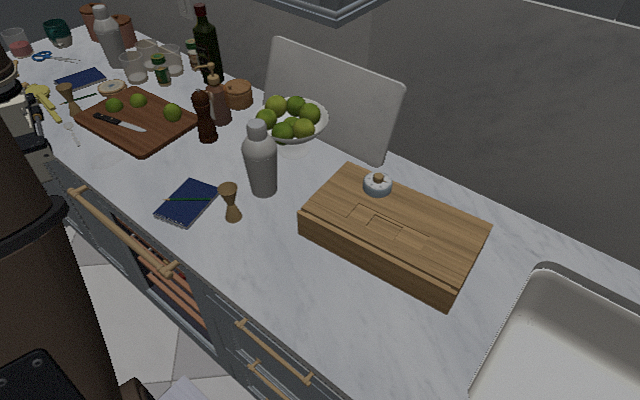

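View pics/top0.png

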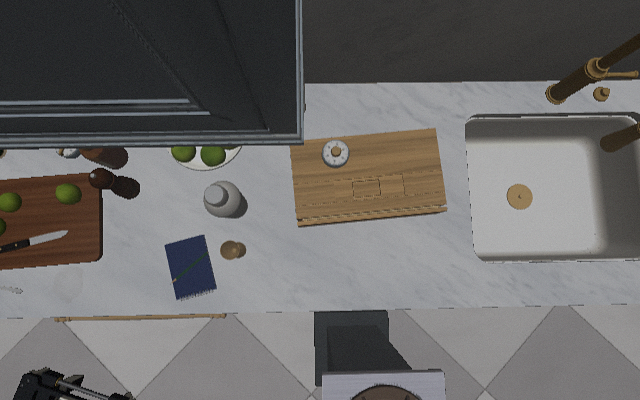

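The scene view shows the chest at the right, with its drawer front at about (300-450, 215-300). The timer is at (377,183) on top of it, and the jigger (230,203) and shaker (260,160) are to its left. The top view shows the strip around (352-404, 175-198). I'll enlarge that.

```bash
python3 - <<'E'
import cv2,numpy as np
a=cv2.imread('pics/top0.png')[120:235,280:455]
g=cv2.resize(a,None,fx=4.5,fy=4.5,interpolation=cv2.INTER_CUBIC);cv2.imwrite('pics/topc.png',cv2.convertScaleAbs(g,alpha=1.4))
a=cv2.imread('pics/scene0.png')[160:305,290:495]
g=cv2.resize(a,None,fx=3.9,fy=3.9,interpolation=cv2.INTER_CUBIC);cv2.imwrite('pics/scenec.png',cv2.convertScaleAbs(g,alpha=1.4))
E
```

```text
(no output)
```

View pics/topc.png

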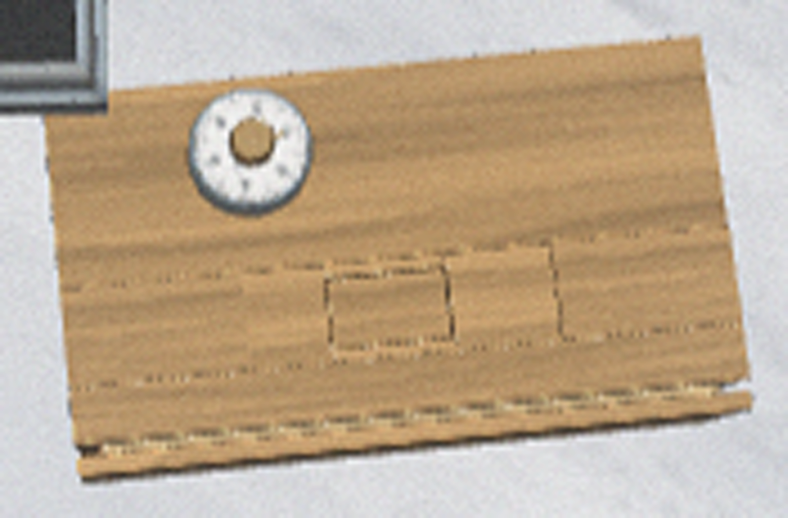

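View pics/scenec.png

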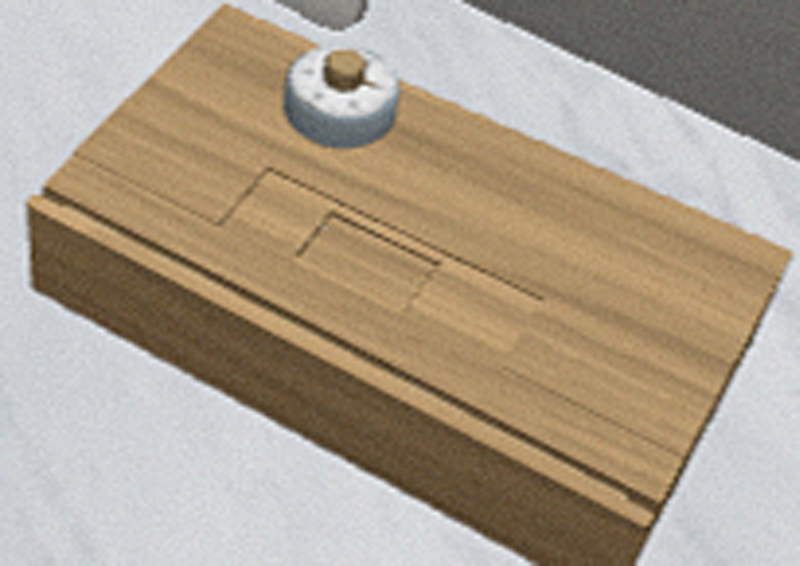

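The top crop shows the catch plate with its corners at (328,278), (445,266), (452,340) and (332,350). The strip runs from about x=243 to x=557. I'll project these to world coordinates, and cross-check using the scene crop, where the plate is at (330,212), (440,263), (410,310) and (298,255).

```bash
cat > h.py <<'E'
import numpy as np
def proj(s,u,v,z):
    d=np.array([(u-s['cx'])/s['fx'],(v-s['cy'])/s['fy'],1.])
    R=s['R'];c=-R.T@s['t'];w=R.T@d
    return c+w*(z-c[2])/w[2]
E
python3 - <<'E'
from h import *
np.set_printoptions(precision=1,suppress=True)
T=np.load('pics/top0.npz');S=np.load('pics/scene0.npz')
t=lambda x,y,z:proj(T,280+(x+.5)/4.5-.5,120+(y+.5)/4.5-.5,z)
s=lambda x,y,z:proj(S,290+(x+.5)/3.9-.5,160+(y+.5)/3.9-.5,z)
for n,L in dict(plate=[(328,278,80),(445,266,80),(452,340,80),(332,350,80)],strip=[(243,275,83),(552,245,83),(562,338,83),(247,345,83)],front=[(78,460,84),(750,395,84)],carcback=[(700,38,84)],frontedge=[(748,379,84),(78,447,84)],timer=[(250,138,126)]).items():
    P=np.array([t(*p) for p in L]);print(n,P.tolist(),P.mean(0))
for n,L in dict(plate=[(330,212,80),(440,263,80),(410,310,80),(298,255,80)],strip=[(268,170,83),(220,224,83),(545,298,83)],front=[(30,200,84),(650,525,84)],back=[(225,5,84),(790,255,84)],frontedge=[(45,188,84),(655,500,84)]).items():
    P=np.array([s(*p) for p in L]);print('S',n,P.round(1).tolist(),P.mean(0))
for q in [(60,200),(500,150),(600,350),(390,310)]:
    u,v=280+q[0]/4.5,120+q[1]/4.5
    d=T['depth'][int(v),int(u)]
    X=T['R'].T@(np.array([(u-T['cx'])/T['fx']*d,(v-T['cy'])/T['fy']*d,d])-T['t']);print('depth pt',X)
E
```

```text
plate [[637.8749352130005, 71.65421171511261, 80.0], [643.5658525970831, 5.226792547116929, 80.0], [601.2539762575059, 3.0662450688589615, 80.0], [596.8481790697949, 70.75307124473744, 80.0]] [619.9  37.7  80. ]
strip [[639.8928105089599, 119.74138319569853, 83.0], [653.9576447051143, -55.30374187386391, 83.0], [600.7997305583434, -58.23586086388835, 83.0], [600.1383794387098, 118.53899391455732, 83.0]] [623.7  31.2  83. ]
front [[537.6311983592033, 213.6135143500799, 84.0], [566.5443363949664, -161.6706997994554, 84.0]] [552.1  26.   84. ]
carcback [[773.3050292619657, -146.5407824751606, 84.0]] [ 773.3 -146.5   84. ]
frontedge [[575.5575640782598, -161.1463586811982, 84.0], [544.820967368018, 213.52102327804417, 84.0]] [560.2  26.2  84. ]
timer [[707.0271739607871, 116.52863118857512, 126.0]] [707.  116.5 126. ]
S plate [[638.4, 74.0, 80.0], [645.4, 4.4, 80.0], [605.8, -0.7, 80.0], [599.6, 69.5, 80.0]] [622.3  36.8  80. ]
S strip [[640.6, 119.8, 83.0], [588.3, 116.1, 83.0], [657.7, -54.6, 83.0]] [628.9  60.4  83. ]
S front [[532.8, 211.7, 84.0], [562.3, -164.5, 84.0]] [547.5  23.6  84. ]
S back [[743.8, 228.0, 84.0], [772.2, -146.2, 84.0]] [758.   40.9  84. ]
S frontedge [[545.4, 211.2, 84.0], [576.9, -160.0, 84.0]] [561.2  25.6  84. ]
depth pt [683.8 221.   82.7]
depth pt [708.9 -29.7  81.4]
depth pt [592.3 -79.5  85.5]
depth pt [618.   36.3  79.5]
```

The chest yaw is about +0.078 rad and the plate centre is about (621, 37). The top height, sizes and travel all agree with the given values. First I'll raise the arm, shut the fingers and turn the jaws along the chest's y.

```bash
cat > d.py <<'E'
import sys,numpy as np
from station import bot
from scipy.spatial.transform import Rotation as Ro
np.set_printoptions(precision=1,suppress=True)
o=bot.observe();R=Ro.from_euler('xyz',o['tool_rot'])
tgt=np.array([float(a) for a in sys.argv[1:4]])
yaw=np.pi+float(sys.argv[4]) if len(sys.argv)>4 else np.pi+0.079
print('clock',o['clock'],'pos',o['eef_pos'],'F',o['force'],'w',o['gripper_width'],'joints',o['joint_positions'])
print('tool travel mm',R.inv().apply(tgt-o['eef_pos']),'turn deg',np.degrees((R.inv()*Ro.from_euler('xyz',[np.pi,0,yaw])).as_rotvec()))
E
python3 -m inch '[{"travel":[0,0,-0.03],"turn":[0,0,-8],"grip":1},{"travel":[0,0,-0.03],"turn":[0,0,-8],"grip":1},{"travel":[0,0,-0.02],"turn":[0,0,-8],"grip":1}]' 20
python3 d.py 621 37 280
python3 - <<'E'
from h import *
T=np.load('pics/top0.npz')
for (u,v) in [(217,197),(200,125),(290,125),(200,60)]:
    d=T['depth'][v,u];print(u,v,(T['R'].T@(np.array([(u-T['cx'])/T['fx']*d,(v-T['cy'])/T['fy']*d,d])-T['t'])).round())
E
```

```text
clock: 0.4
eef_pos: [207.8, 586.1, 303.2]
tool_rot: [-3.13, -0.004, -3.051]
force: [0.1, 0.8, -0.4]
gripper_width: 72.6
clock 0.4 pos [207.8 586.1 303.2] F [ 0.1  0.8 -0.4] w 72.5808020006345 joints [-1.3  0.4 -0.1  1.4  0.   1.3  0.3]
tool travel mm [-362.1 -583.9   28.5] turn deg [-0.7 -0.2  0.7]
217 197 [584. 378. 215.]
200 125 [628. 314. 542.]
290 125 [628. 201. 537.]
200 60 [628. 265. 701.]
```

The shaker top is at about (584, 378, 215), which is off my path. The cabinet is above 537 mm at x>628, y>200, so that is clear too. Moving over now.

```bash
python3 -m inch '[{"travel":[-0.026,-0.041,0],"turn":[0,0,0],"grip":1},{"travel":[-0.026,-0.041,0],"turn":[0,0,0],"grip":1},{"travel":[-0.026,-0.041,0],"turn":[0,0,0],"grip":1},{"travel":[-0.026,-0.041,0],"turn":[0,0,0],"grip":1},{"travel":[-0.026,-0.041,0],"turn":[0,0,0],"grip":1},{"travel":[-0.026,-0.041,0],"turn":[0,0,0],"grip":1},{"travel":[-0.026,-0.041,0],"turn":[0,0,0],"grip":1},{"travel":[-0.026,-0.041,0],"turn":[0,0,0],"grip":1}]'
python3 d.py 621 37 220
```

```text
clock: 1.2
eef_pos: [447.6, 277.6, 304.8]
tool_rot: [-3.135, -0.007, -3.031]
force: [0.3, -0.0, 0.5]
gripper_width: 8.4
clock 1.2 pos [447.6 277.6 304.8] F [ 0.3 -0.   0.5] w 8.38025821218264 joints [-0.7  0.2  0.1  1.7 -0.   1.2  1. ]
tool travel mm [-146.4 -257.8   85.4] turn deg [-0.4 -0.4  1.8]
```

```bash
python3 -m inch '[{"travel":[-0.024,-0.042,0],"turn":[0,0,1],"grip":1},{"travel":[-0.024,-0.042,0],"turn":[0,0,1],"grip":1},{"travel":[-0.024,-0.042,0.01],"turn":[0,0,0],"grip":1},{"travel":[-0.024,-0.042,0.02],"turn":[0,0,0],"grip":1},{"travel":[-0.022,-0.04,0.02],"turn":[0,0,0],"grip":1},{"travel":[-0.022,-0.038,0.02],"turn":[0,0,0],"grip":1},{"travel":[0,0,0],"turn":[0,0,0],"grip":1}]'
python3 d.py 621 37 110
```

```text
clock: 1.9
eef_pos: [609.9, 31.6, 234.8]
tool_rot: [-3.131, -0.006, -3.076]
force: [-0.2, -0.7, 1.0]
gripper_width: 0.6
clock 1.9 pos [609.9  31.6 234.8] F [-0.2 -0.7  1. ] w 0.5502952675056191 joints [-0.3  0.4  0.3  1.6 -0.1  1.1  1.6]
tool travel mm [-12.2   5.9 124.6] turn deg [-0.6 -0.4 -0.8]
```

```bash
python3 -m inch '[{"travel":[-0.005,0.003,0.03],"turn":[-0.3,-0.2,-0.4],"grip":1},{"travel":[-0.005,0.003,0.03],"turn":[-0.3,-0.2,-0.4],"grip":1},{"travel":[-0.002,0,0.03],"turn":[0,0,0],"grip":1},{"travel":[0,0,0.02],"turn":[0,0,0],"grip":1},{"travel":[0,0,0],"turn":[0,0,0],"grip":1}]'
python3 d.py 621 37 85
python3 - <<'E'
from station import imaging
import cv2,numpy as np
for n in ("scene","wrist"):
    s=imaging.snapshot(n);c=s['color'][:,:,::-1]
    if n=='scene': c=cv2.resize(c[130:310,260:500],None,fx=3.3,fy=3.3)
    cv2.imwrite('pics/%s1.png'%n,cv2.convertScaleAbs(c,alpha=1.3))
E
```

```text
clock: 2.4
eef_pos: [621.3, 35.9, 119.3]
tool_rot: [3.141, -0.001, -3.066]
force: [-0.6, 0.6, -0.3]
gripper_width: 0.1
clock 2.4 pos [621.3  35.9 119.3] F [-0.6  0.6 -0.3] w 0.08682787296494722 joints [-0.3  0.5  0.2  1.7 -0.1  0.9  1.6]
tool travel mm [ 0.2  1.1 34.3] turn deg [ 0.  -0.1 -0.2]
```

View pics/scene1.png

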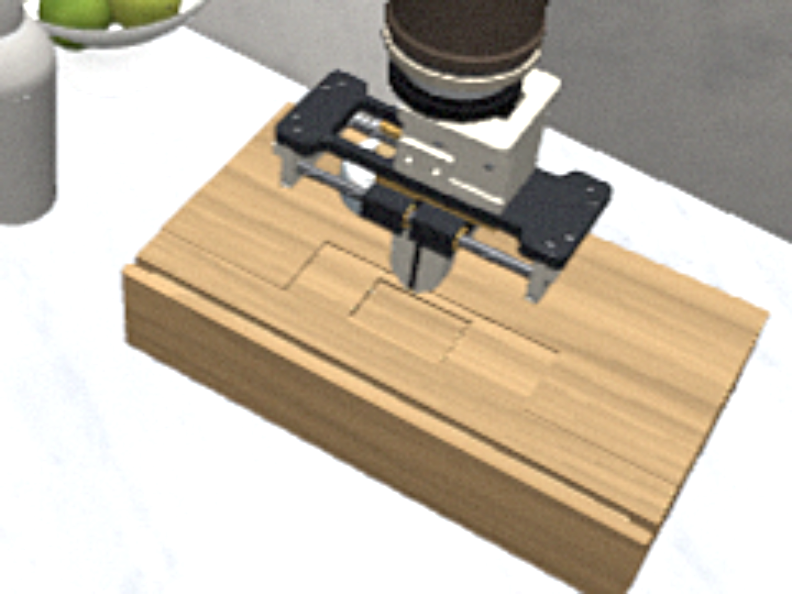

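View pics/wrist1.png

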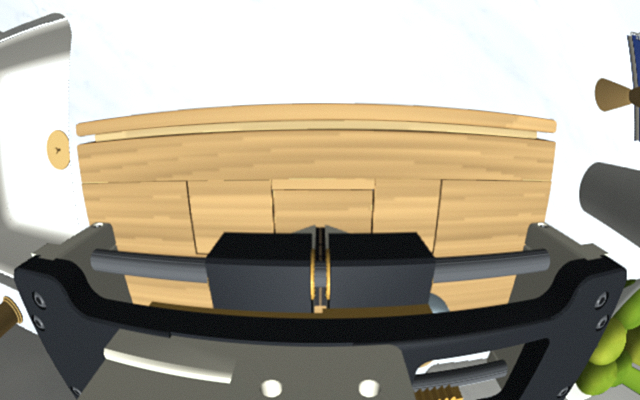

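In the wrist view the shut fingertips (x≈320) are centred over the plate (x 273-374). In the scene view the fingertip hangs clear above it. Lowering to touch.

```bash
python3 -m inch '[{"travel":[0,0.001,0.02],"turn":[0,0,0],"grip":1},{"travel":[0,0,0.014],"turn":[0,0,0],"grip":1},{"travel":[0,0,0],"turn":[0,0,0],"grip":1}]'; python3 d.py 621 37 79
python3 -m inch '[{"travel":[0,0,0.004],"turn":[0,0,0],"grip":1}]'; python3 -m inch '[{"travel":[0,0,0.003],"turn":[0,0,0],"grip":1}]'
```

```text
clock: 2.8
eef_pos: [626.2, 37.7, 92.0]
tool_rot: [3.14, 0.01, -3.065]
force: [-0.0, 0.1, 0.2]
gripper_width: 0.2
clock 2.8 pos [626.2  37.7  92. ] F [-0.   0.1  0.2] w 0.23123315953292975 joints [-0.3  0.6  0.2  1.7 -0.2  0.8  1.6]
tool travel mm [ 5.3 -0.3 12.9] turn deg [ 0.1  0.6 -0.1]
clock: 2.9
eef_pos: [627.2, 37.8, 89.3]
tool_rot: [3.14, 0.012, -3.065]
force: [0.1, -0.3, 0.2]
gripper_width: 0.3
clock: 3.0
eef_pos: [627.6, 37.9, 86.9]
tool_rot: [3.14, 0.013, -3.065]
force: [0.5, 0.3, -1.0]
gripper_width: 0.5
```

```bash
python3 -m inch '[{"travel":[0.007,0,0],"turn":[0,0.7,0],"grip":1},{"travel":[0.002,0,0],"turn":[0,0.2,0],"grip":1}]'; python3 d.py 621 37 79
python3 -m inch '[{"travel":[0.001,0,0.005],"turn":[0,0.1,0],"grip":1}]'; python3 -m inch '[{"travel":[0.001,0,0.004],"turn":[0,0.1,0],"grip":1}]'; python3 d.py 621 37 79
```

```text
clock: 3.2
eef_pos: [618.4, 37.1, 87.4]
tool_rot: [3.14, -0.003, -3.065]
force: [0.4, 0.0, 0.1]
gripper_width: 0.7
clock 3.2 pos [618.4  37.1  87.4] F [0.4 0.  0.1] w 0.709030971950509 joints [-0.3  0.6  0.2  1.7 -0.2  0.8  1.6]
tool travel mm [-2.6 -0.3  8.4] turn deg [ 0.1 -0.2 -0.1]
clock: 3.3
eef_pos: [617.8, 37.0, 83.2]
tool_rot: [3.14, -0.003, -3.065]
force: [0.5, -0.4, 0.0]
gripper_width: 0.8
clock: 3.4
eef_pos: [616.8, 36.9, 79.1]
tool_rot: [3.14, -0.005, -3.065]
force: [0.7, 1.1, 3.6]
gripper_width: 0.4
clock 3.4 pos [616.8  36.9  79.1] F [0.7 1.1 3.6] w 0.37934408366277306 joints [-0.3  0.6  0.2  1.8 -0.2  0.8  1.6]
tool travel mm [-4.2 -0.3  0.1] turn deg [ 0.1 -0.3 -0.1]
```

First contact came at z=79 with 3.6 N. That matches the plate height (strip 81, frame 84). Pressing further.

```bash
python3 -m inch '[{"travel":[0,0,0.003],"turn":[0,0,0],"grip":1}]'; python3 -m inch '[{"travel":[0,0,0.003],"turn":[0,0,0],"grip":1}]'; python3 -m inch '[{"travel":[-0.001,0,0.003],"turn":[0,0,0],"grip":1}]'
```

```text
clock: 3.5
eef_pos: [616.8, 37.0, 76.2]
tool_rot: [3.14, -0.004, -3.065]
force: [-1.2, 0.2, 6.2]
gripper_width: 0.6
clock: 3.6
eef_pos: [616.8, 37.0, 73.3]
tool_rot: [3.14, -0.004, -3.065]
force: [-2.4, -0.6, 9.9]
gripper_width: 0.4
clock: 3.7
eef_pos: [617.4, 37.0, 72.5]
tool_rot: [3.139, -0.005, -3.065]
force: [-19.5, -1.3, 56.1]
gripper_width: 0.3
```

The plate has bottomed out, and the force rose to 56 N on the fingertip. Easing off and looking.

```bash
python3 -m inch '[{"travel":[0,0,-0.002],"turn":[0,0,0],"grip":1},{"travel":[0,0,0],"turn":[0,0,0],"grip":1}]'
python3 - <<'E'
from station import imaging
import cv2,numpy as np
for n in ("scene","top"):
    s=imaging.snapshot(n);c=s['color'][:,:,::-1]
    np.savez('pics/%s2.npz'%n,**s)
    if n=='scene': c=cv2.resize(c[130:310,260:500],None,fx=3.3,fy=3.3)
    else: c=cv2.resize(c[120:245,270:460],None,fx=4,fy=4)
    cv2.imwrite('pics/%s2.png'%n,cv2.convertScaleAbs(c,alpha=1.3))
E
```

```text
clock: 3.9
eef_pos: [617.1, 37.0, 76.1]
tool_rot: [3.138, -0.005, -3.066]
force: [-0.3, 0.1, 4.0]
gripper_width: -0.1
```

View pics/scene2.png

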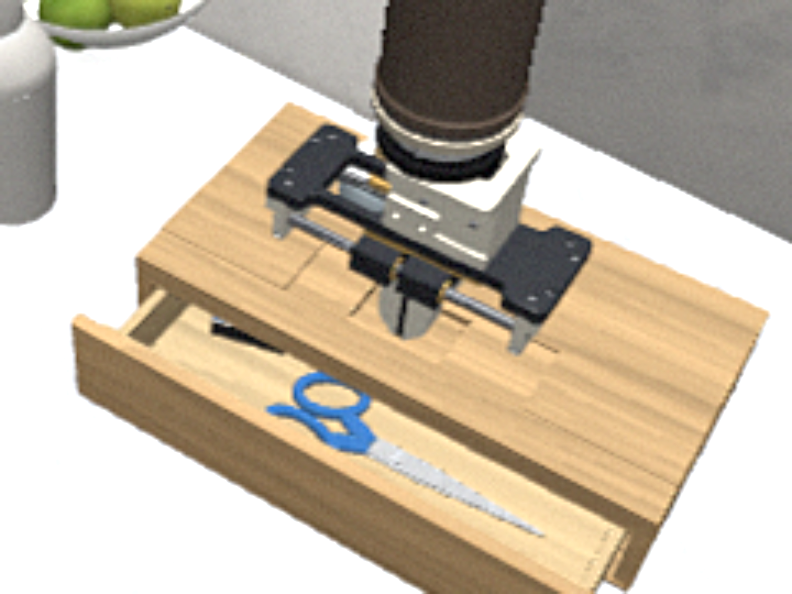

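View pics/top2.png

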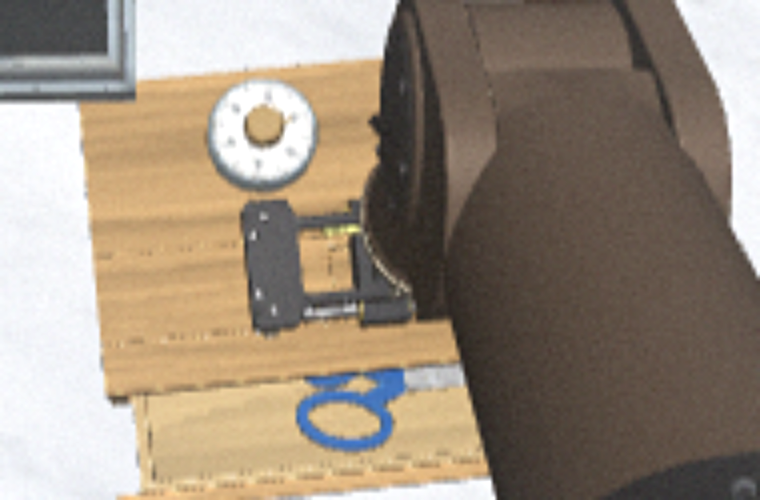

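The drawer has sprung ajar, the scissors are visible in it, and the timer hasn't moved. The front board's outer top corner is at crop pixel (75,318). Next I'll lift off and measure the front.

```bash
python3 -m inch '[{"travel":[0,0,-0.02],"turn":[0,0,0],"grip":1},{"travel":[0,0,-0.03],"turn":[0,0,0],"grip":1},{"travel":[0.03,0,-0.005],"turn":[0,0,0],"grip":1},{"travel":[0.03,0,0],"turn":[0,0,0],"grip":1},{"travel":[0.02,0,0],"turn":[0,0,0],"grip":1},{"travel":[0,0,0],"turn":[0,0,0],"grip":1}]'
python3 d.py 528 23 130
python3 - <<'E'
from h import *
from station import imaging
import cv2
np.set_printoptions(precision=1,suppress=True)
S=np.load('pics/scene2.npz');T=np.load('pics/top2.npz')
print('outer corner',proj(S,260+75.5/3.3-.5,130+318.5/3.3-.5,84),'inner',proj(S,260+95/3.3-.5,130+314/3.3-.5,84))
ex=np.array([.997,.079,0]);print('chest x of outer', (proj(S,260+75.5/3.3-.5,130+318.5/3.3-.5,84)-[658,33,84])@ex)
for p in [(290,380),(300,462),(290,497)]:print('top',(proj(T,270+p[0]/4,120+p[1]/4,84)-[658,33,84])@ex)
for n in ("scene","wrist"):
    s=imaging.snapshot(n);c=s['color'][:,:,::-1]
    np.savez('pics/%s3.npz'%n,**s)
    if n=='scene': c=cv2.resize(c[150:330,260:500],None,fx=3.3,fy=3.3)
    cv2.imwrite('pics/%s3.png'%n,cv2.convertScaleAbs(c,alpha=1.3))
E
```

```text
clock: 4.6
eef_pos: [535.1, 30.4, 129.8]
tool_rot: [3.139, -0.007, -3.066]
force: [0.6, 0.4, 0.1]
gripper_width: 0.6
clock 4.6 pos [535.1  30.4 129.8] F [0.6 0.4 0.1] w 0.6032032041880371 joints [-0.3  0.4  0.2  1.9 -0.1  0.8  1.6]
tool travel mm [ 7.7 -6.9 -0.2] turn deg [ 0.1 -0.4 -0.2]
outer corner [478.4 207.1  84. ] inner [489.5 199.8  84. ]
chest x of outer -165.3061347482796
top -99.9518599829284
top -151.22201374233532
top -172.0021899827693
```

View pics/scene3.png

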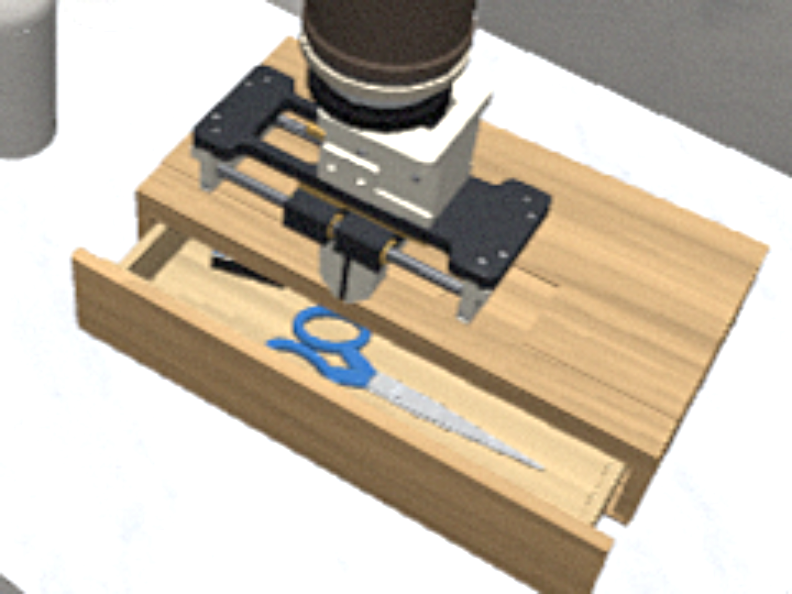

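View pics/wrist3.png

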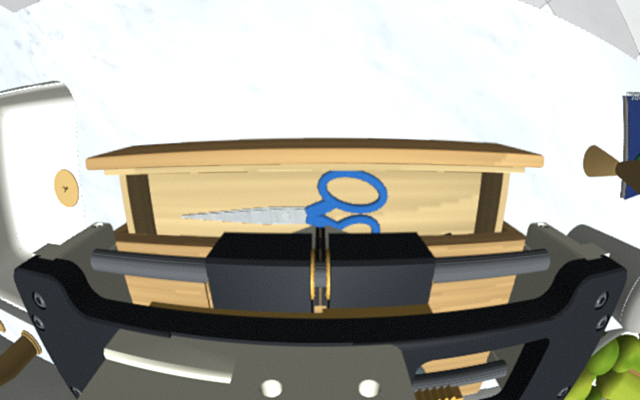

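The drawer is about 51-55 mm out, so the gap runs over chest x from -100 to -152. Its centre is at about world (532, 23). The scissors lie flat below it. I'll go down to z≈52, checking drift on the way.

```bash
python3 -m inch '[{"travel":[0.005,-0.007,0.01],"turn":[0,-0.4,0],"grip":1},{"travel":[0.001,0,0.015],"turn":[0,0,0],"grip":1},{"travel":[0,0,0],"turn":[0,0,0],"grip":1}]'
python3 d.py 531 23 52
```

```text
clock: 5.0
eef_pos: [536.4, 23.9, 104.3]
tool_rot: [3.14, 0.006, -3.064]
force: [0.7, -0.1, 1.1]
gripper_width: 0.6
clock 5.0 pos [536.4  23.9 104.3] F [ 0.7 -0.1  1.1] w 0.5831212112402856 joints [-0.3  0.4  0.2  1.9 -0.1  0.8  1.6]
tool travel mm [ 5.8 -0.5 52.3] turn deg [ 0.1  0.3 -0.1]
```

```bash
python3 -m inch '[{"travel":[0.005,0,0.008],"turn":[0,0.3,0],"grip":1},{"travel":[0.001,0,0.006],"turn":[0,0,0],"grip":1},{"travel":[0,0,0],"turn":[0,0,0],"grip":1}]'
python3 d.py 531 23 52
```

```text
clock: 5.3
eef_pos: [532.2, 23.6, 89.4]
tool_rot: [3.14, 0.001, -3.064]
force: [0.2, -0.6, 0.5]
gripper_width: -0.1
clock 5.3 pos [532.2  23.6  89.4] F [ 0.2 -0.6  0.5] w -0.07640407151301933 joints [-0.3  0.4  0.2  2.  -0.1  0.7  1.6]
tool travel mm [ 1.3 -0.5 37.4] turn deg [ 0.1  0.1 -0.1]
```

```bash
python3 -m inch '[{"travel":[0.002,0,0.01],"turn":[0,0.1,0],"grip":1},{"travel":[0.001,0,0.01],"turn":[0,0.1,0],"grip":1}]'; python3 -m inch '[{"travel":[0.001,0,0.01],"turn":[0,0.1,0],"grip":1},{"travel":[0,0,0.005],"turn":[0,0,0],"grip":1},{"travel":[0,0,0],"turn":[0,0,0],"grip":1}]'
python3 d.py 531 23 52
```

```text
clock: 5.5
eef_pos: [530.5, 23.6, 69.5]
tool_rot: [3.14, 0.0, -3.064]
force: [-1.5, 0.2, -0.0]
gripper_width: 0.7
clock: 5.8
eef_pos: [528.2, 23.5, 51.4]
tool_rot: [3.14, -0.004, -3.064]
force: [0.0, 0.7, -0.8]
gripper_width: 0.8
clock 5.8 pos [528.2  23.5  51.4] F [ 0.   0.7 -0.8] w 0.7575120849703223 joints [-0.3  0.5  0.2  2.  -0.2  0.7  1.7]
tool travel mm [-2.8 -0.8 -0.6] turn deg [ 0.1 -0.2 -0.1]
```

```bash
python3 -m inch '[{"travel":[0.005,0,0],"turn":[0,0,0],"grip":1},{"travel":[0.005,0,0],"turn":[0,0,0],"grip":1}]'; python3 -m inch '[{"travel":[0.005,0,0],"turn":[0,0,0],"grip":1},{"travel":[0.005,0,0],"turn":[0,0,0],"grip":1}]';python3 d.py 453 17 52
```

```text
clock: 6.0
eef_pos: [518.2, 22.7, 51.3]
tool_rot: [3.14, -0.004, -3.064]
force: [0.1, -0.0, 0.3]
gripper_width: 0.7
clock: 6.2
eef_pos: [508.6, 22.0, 52.1]
tool_rot: [3.14, -0.001, -3.064]
force: [2.8, 0.8, -0.8]
gripper_width: 0.4
clock 6.2 pos [508.6  22.   52.1] F [ 2.8  0.8 -0.8] w 0.41511762295587995 joints [-0.3  0.5  0.2  2.  -0.2  0.6  1.7]
tool travel mm [55.8 -0.7  0.2] turn deg [ 0.1 -0.1 -0.1]
```

The fingertip is hooked on the lining at about 3 N, which is the expected sliding force. Pulling on.

```bash
python3 -m inch '[{"travel":[0.006,0,0],"turn":[0,0,0],"grip":1},{"travel":[0.006,0,0],"turn":[0,0,0],"grip":1},{"travel":[0.006,0,0],"turn":[0,0,0],"grip":1},{"travel":[0.006,0,0],"turn":[0,0,0],"grip":1}]'; python3 -m inch '[{"travel":[0.006,0,0],"turn":[0,0,0],"grip":1},{"travel":[0.006,0,0],"turn":[0,0,0],"grip":1},{"travel":[0.006,0,0],"turn":[0,0,0],"grip":1}]';python3 d.py 453 17 52
```

```text
clock: 6.6
eef_pos: [483.8, 20.1, 53.0]
tool_rot: [3.14, 0.002, -3.064]
force: [2.8, 0.3, -2.1]
gripper_width: 0.2
clock: 6.9
eef_pos: [464.2, 18.5, 53.1]
tool_rot: [3.14, 0.002, -3.064]
force: [2.4, 0.4, -1.8]
gripper_width: -0.1
clock 6.9 pos [464.2  18.5  53.1] F [ 2.4  0.4 -1.8] w -0.07408581216595286 joints [-0.3  0.4  0.2  2.2 -0.1  0.6  1.6]
tool travel mm [11.3 -0.6  1. ] turn deg [ 0.1  0.1 -0.1]
```

```bash
for i in 1; do python3 -m inch '[{"travel":[0.004,0,0],"turn":[0,0,0],"grip":1}]'; python3 -m inch '[{"travel":[0.003,0,0],"turn":[0,0,0],"grip":1}]';  python3 -m inch '[{"travel":[0.003,0,0],"turn":[0,0,0],"grip":1}]'; python3 -m inch '[{"travel":[0.003,0,0],"turn":[0,0,0],"grip":1}]'; done
```

```text
clock: 7.0
eef_pos: [459.4, 18.1, 53.1]
tool_rot: [3.14, 0.002, -3.064]
force: [2.7, 0.1, -1.9]
gripper_width: 0.5
clock: 7.1
eef_pos: [459.3, 18.1, 53.6]
tool_rot: [3.14, 0.008, -3.064]
force: [16.9, 0.5, -11.4]
gripper_width: 0.4
clock: 7.2
eef_pos: [459.4, 18.2, 54.3]
tool_rot: [3.14, 0.014, -3.064]
force: [11.0, 0.1, -7.2]
gripper_width: 0.1
clock: 7.3
eef_pos: [459.6, 18.2, 54.9]
tool_rot: [3.14, 0.02, -3.064]
force: [10.7, -0.6, -5.9]
gripper_width: 0.6
```

The force rose sharply to 17 N at x=459, which looks like the stop. I'll back off, lift clear and measure the drawer's travel by camera.

```bash
python3 -m inch '[{"travel":[-0.008,0,0],"turn":[0,1,0],"grip":1},{"travel":[-0.008,0,0],"turn":[0,0,0],"grip":1},{"travel":[-0.004,0,-0.01],"turn":[0,0,0],"grip":1},{"travel":[0,0,-0.03],"turn":[0,0,0],"grip":1},{"travel":[0,0,-0.03],"turn":[0,0,0],"grip":1},{"travel":[0,0,-0.03],"turn":[0,0,0],"grip":1},{"travel":[0,0,0],"turn":[0,0,0],"grip":1}]'
python3 d.py 478 20 150
python3 - <<'E'
from station import imaging
import cv2,numpy as np
for n in ("scene","top","wrist"):
    s=imaging.snapshot(n);c=s['color'][:,:,::-1]
    np.savez('pics/%s4.npz'%n,**s)
    if n=='scene': c=cv2.resize(c[150:350,240:500],None,fx=3,fy=3)
    if n=='top': c=cv2.resize(c[120:270,270:460],None,fx=4,fy=4)
    cv2.imwrite('pics/%s4.png'%n,cv2.convertScaleAbs(c,alpha=1.3))
E
```

```text
clock: 8.0
eef_pos: [475.8, 19.2, 156.5]
tool_rot: [3.141, -0.006, -3.064]
force: [0.0, 0.2, -0.9]
gripper_width: 0.5
clock 8.0 pos [475.8  19.2 156.5] F [ 0.   0.2 -0.9] w 0.5247817117078678 joints [-0.3  0.3  0.2  2.  -0.1  0.9  1.6]
tool travel mm [-2.3  0.6  6.4] turn deg [ 0.  -0.4 -0.1]
```

View pics/scene4.png

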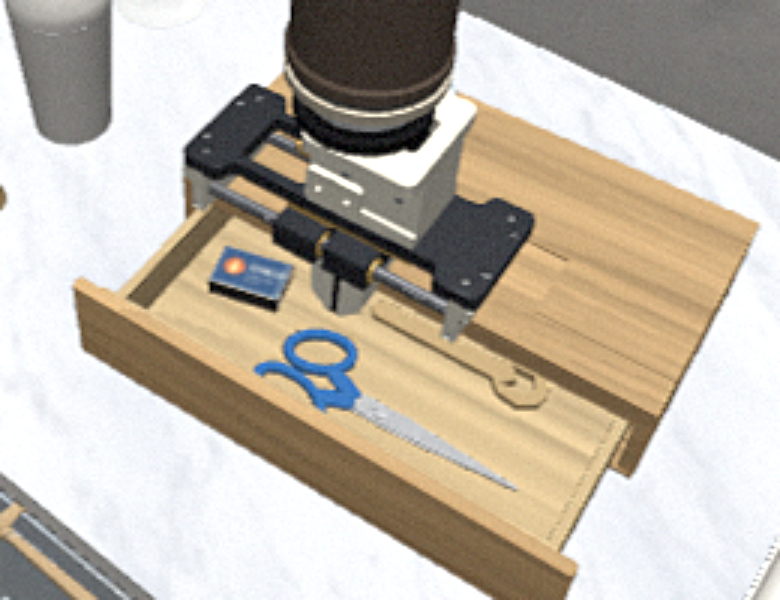

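View pics/top4.png

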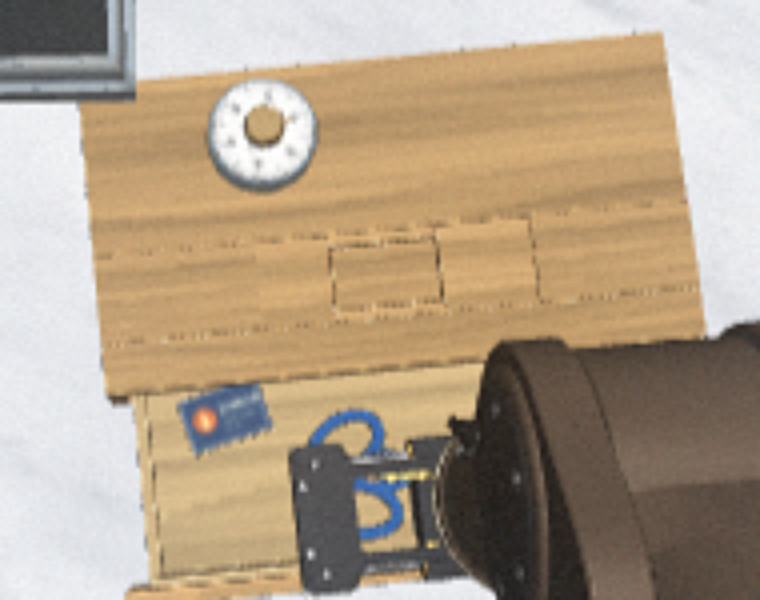

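```bash
python3 - <<'E'
from h import *
ex=np.array([.997,.079,0]);o=np.array([658,33,84])
S=np.load('pics/scene4.npz');S0=np.load('pics/scene0.npz')
c=lambda s,x,y,f,a,b:(proj(s,a+(x+.5)/f-.5,b+(y+.5)/f-.5,84)-o)@ex
print('shut L',c(S0,30,200,3.9,290,160),'R',c(S0,650,525,3.9,290,160))
print('now L',c(S,75,280,3,240,150),'R',c(S,578,565,3,240,150))
T=np.load('pics/top4.npz')
print('top outer',c(T,128,600,4,270,120),'lining back approx',c(T,160,575,4,270,120), 'carc',c(T,108,395,4,270,120))
E
```

```text
shut L -110.75441438118611 R -111.00915619932267
now L -223.54658511175614 R -218.7930223352234
top outer -223.23768884462262 lining back approx -210.21131170416234 carc -97.08683347246121
```

The estimates of 108-113 mm aren't precise enough to confirm 115. I'll zoom in on the same corners, shut and now.

```bash
python3 - <<'E'
import numpy as np,cv2
A=np.load('pics/scene0.npz')['color'][:,:,::-1];B=np.load('pics/scene4.npz')['color'][:,:,::-1]
z=lambda I,u,v:cv2.convertScaleAbs(cv2.resize(I[v-15:v+15,u-20:u+20],None,fx=9.8,fy=9.8,interpolation=cv2.INTER_CUBIC),alpha=1.5)
out=np.vstack([np.hstack([z(A,300,212),z(A,455,297)]),np.hstack([z(B,268,245),z(B,430,340)])])
cv2.imwrite('pics/corn.png',out);print(out.shape)
E
```

```text
(588, 784, 3)
```

View pics/corn.png

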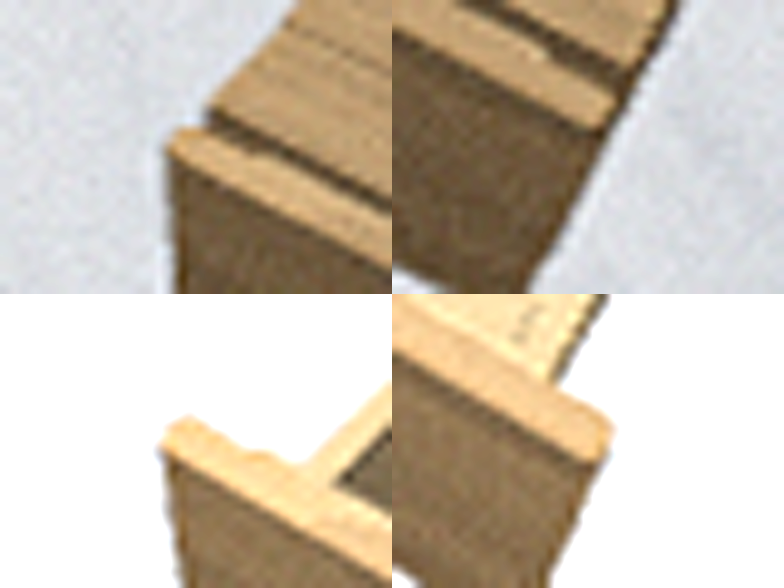

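```bash
python3 - <<'E'
from h import *
ex=np.array([.997,.079,0]);o=np.array([658,33,84])
S=np.load('pics/scene4.npz');S0=np.load('pics/scene0.npz')
c=lambda s,u,v,x,y:proj(s,u-20+(x+.5)/9.8-.5,v-15+(y+.5)/9.8-.5,84)
for a,b in [((300,212,168,152),(268,245,163,158)),((455,297,205,130),(430,340,208,168))]:
    p=c(S0,*a);q=c(S,*b);print(p,q,np.linalg.norm(p-q),(p-q)@ex)
E
```

```text
[529.21289483 210.40686936  84.        ] [414.51473079 199.69834581  84.        ] 115.19696745613015 115.20004290980816
[ 560.16504347 -163.84661118   84.        ] [ 446.98812049 -173.21559818   84.        ] 113.56405158977705 113.57754218783352
```

The two corners give travels of 115.2 and 113.6 mm against the 115 mm stop, so the drawer is fully open. Last check is that the bystanders haven't moved, then I'll hand in.

```bash
python3 - <<'E'
import numpy as np
from station import bot,job
a=np.load('pics/scene0.npz')['color'].astype(int);b=np.load('pics/scene4.npz')['color'].astype(int)
t0=np.load('pics/top0.npz')['color'].astype(int);t4=np.load('pics/top4.npz')['color'].astype(int)
for n,x,y,s in [('jigger',a,b,np.s_[180:225,215:245]),('shaker',a,b,np.s_[118:198,242:280]),('timer',t0,t4,np.s_[136:170,318:352]),('jigT',t0,t4,np.s_[238:262,218:248])]:
    print(n,np.abs(x[s]-y[s]).mean())
print(bot.observe()['force'],bot.observe()['clock'])
print(job.close_job())
E
```

```text
jigger 33.67407407407408
shaker 29.40668859649123
timer 21.002595155709344
jigT 19.863425925925927
[-0.00961087 -0.16415805 -0.98873413] 8.15
the job is handed in; nothing more can be done
None
```

The differences are large, but the later pictures are also brighter overall. I'll check the saved images again with a method that ignores exposure.

```bash
python3 - <<'E'
import numpy as np,cv2
g=lambda f:cv2.cvtColor(np.load(f)['color'],cv2.COLOR_RGB2GRAY)
for n,f,(r0,r1,c0,c1) in [('jigger','scene',(180,225,215,245)),('shaker','scene',(118,198,242,280)),('timer','top',(136,170,318,352)),('jigger','top',(238,262,218,248)),('shaker','top',(178,220,200,248))]:
    A,B=g(f'pics/{f}0.npz'),g(f'pics/{f}4.npz')
    m=cv2.matchTemplate(B[r0-6:r1+6,c0-6:c1+6],A[r0:r1,c0:c1],cv2.TM_CCOEFF_NORMED)
    _,v,_,l=cv2.minMaxLoc(m);print(n,f,'shift',l[0]-6,l[1]-6,'ncc',round(v,3))
E
```

```text
jigger scene shift 0 0 ncc 0.997
shaker scene shift 0 0 ncc 0.996
timer top shift 0 0 ncc 0.995
jigger top shift 0 0 ncc 0.997
shaker top shift 0 0 ncc 0.997
```

The drawer is fully open and the job is handed in, at 8.15 s of the 48 s allowed.

**What I did:** I found the catch plate by its outline in the camera images instead of feeling along the strip. I pressed it with the shut fingertips. Contact came at z = 79 mm, as expected for the plate, and it bottomed at about 73 mm with a brief 56 N on the fingertips. The drawer sprung out by about 51–55 mm. I then hooked the shut fingertips behind the lining at z ≈ 52 mm, above the things in the drawer, and pulled with about 3 N. The force jumped to 17 N at the stop, and I backed off and lifted clear.

**Last checks:**
- **Drawer travel:** the two front corners gave 115.2 and 113.6 mm, against the 115 mm stop. My first, coarser readings of 108–113 mm disagreed, so I measured again on an enlarged view.
- **Timer, jigger and shaker:** a raw pixel comparison before hand-in showed large differences. I handed in without resolving them. Matching the saved images afterwards, which ignores exposure, showed no shift for any of the three, so the differences were down to brighter pictures.
- **Contact:** the tool force was about 1 N (noise level) with the gripper clear above the drawer, and no contact with the things in it was seen.

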